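# Seat the shaker's tube block on its locating pins

### The arm

A 7-joint arm with a two-finger parallel gripper is mounted at the origin on the work surface. World frame = base frame: x ahead of the robot, y to its left, z up, the work surface at z = 0. Lengths are in m, angles in rad, forces in N, time in s.
With the tool pointing down it reaches from about 0.425 to 0.925 m from the base axis. Payload 6.8 kg.
Tool frame: the origin (TCP) lies at the very end of the fingers, on their centre line; the grasp point (between the pads) lies 19 mm behind it; x points along the fingers, y is the direction in which the jaws open and shut, and the axes are right-handed (so a half turn about x gives the same grasp; the last joint's range is limited). The gripper opens to 85 mm and grips with 20 to 120 N. Pads are 22 mm wide; open, the fingers measure 114 mm over their backs; the gripper's body (76 mm by 85 mm) begins 54 mm behind the grasp point. The pads swing forward as they close: fully open they stand 13 mm farther back than shut.
Start: joints at [1.042, 0.477, 0.022, 1.555, -0.011, 1.109, -0.083], TCP at [0.276, -0.616, 0.231] pointing down, gripper open.
Joint ranges: [-2.96, 2.96], [-0.34, 2.1], [-1.41, 1.46], [0.24, 2.44], [-1.37, 4.51], [0.17, 1.92], [-2.96, 2.96]. Speed limits (rad/s): [2.39, 2.39, 3.14, 3.14, 3.14, 3.14, 3.14].

### API

Orientations are given as a rotation vector (axis times angle).
In Python, from rig import * gives the robot as it stands.
- The arm moves only by the tool apply_moves, never from a script. Its arguments are lists of equal length, an entry for each row: "offset": the shift along the world's x, y, z in cm, a list of three; "turn": the turn about the world's z in degrees. In form: {"offset": [[dx, dy, dz], ...], "turn": [turn, ...]}. A call has 1 to 10 rows; each row shifts and turns the pose as measured when the row begins; what a row does not reach is not made up. A row lasts 1/10 s, in which the tool goes at most 50 mm and 8.59 degrees, less where a joint would pass 70% of its speed; a pose out of reach is approached as far as the arm can. A call is refused whole if a number of a shift passes 5 or a number of a turn 8.59, either way. A call with a gripper value outside its range is refused whole. "gripper" is the opening, from 0 (shut) to 1 (fully open), set as the call begins (left out, the last holds). The fingers move at their own pace and stop on an object; "force" is the grip in N (left out, the last holds). Time passes only in rows, so rows that do not move let the fingers close. It gives the time, the measured TCP pose, the force and the opening at its end, in the units of the state.
- state(): the state, without advancing time (a new reading comes with each control period).
- capture(name): name is "side" or "top"; returns a dict with "color" (384x512x3 uint8, red, green, blue), "fx", "fy", "cx", "cy" (pixels), "rvec" (rotation vector, rad) and "tvec" (3), from world to camera coordinates, as OpenCV has them. Camera axes: x right, y down, z forward; pixel columns grow to the right and rows downward; lengths in m; the calibration is good to about 2 mm. A picture is of the moment at which its call begins. There is no depth.
- hand_in(): hands the job in, once; it reports no verdict.
The state is a dict: "time": time; "qpos": joint angles; "dq": joint speeds; "effort": joint torques, N m; "eef_pos": TCP position; "ee_rot": TCP orientation; "force": force on the tool from outside, world axes, zero at the start; "wrist_torque": the same for the moment, N m; "width": opening from 0.0 (shut) to 1.0 (fully open).
Only numpy, scipy, OpenCV 4.12 (cv2) and the standard library are available. Lean on these libraries where they do the work, as an engineer would, in place of code of your own. Each camera call takes 0.05 s, during which the arm holds its last target. There are 200 camera calls.

### The job

The aluminium tube block on the laboratory shaker was put down out of register and rides on the deck's two locating pins. Nudge it sideways with the fingertips until both of its end holes have dropped over the pins and it sits flat and flush on the deck; it is only pushed, never lifted. Leave the tip box, bottle, beaker and tube rack where they stand, and come away clear.

Things in the scene. Friction and masses are not known exactly. Their poses are not given: they have to be found in the camera images.
- deck_centre (a point): Centre of the upper face of the shaker's deck: a level dark-grey plate, 184 mm (x) by 222 mm (y), 105 mm above the bench, on a white bench shaker that is fixed (236 mm wide, 11 mm lower around the deck; low sloping console on its -x side). Axes: z up, y along the line of the two pins, x across it, away from the console. Seated, the block lies centred on the deck, axes parallel.
- pin_left (a point): Top of the steel locating pin at the deck's +y side, 66 mm from the deck's centre: upright, 10 mm in diameter, with a hemispherical nose, 8 mm proud of the deck (this point lies 8 mm above it). Hidden under the block at the start. The nose guides a hole in once it is within about 5 mm; seated, the pins stop the block from sliding further.
- pin_right (a point): Top of the same kind of pin at the deck's -y side, 66 mm from the deck's centre.
- block: Loose aluminium tube block, 0.65-0.9 kg. Base plate 92 mm (x) by 164 mm (y), 10 mm thick; on its middle a 92 x 104 x 22 mm body with 24 wells, leaving a 30 mm flange at each y end. Origin: centre of underside, z up. Starts 16-30 mm off to the deck's -x, up to 8 mm in y and 0.1 rad askew, propped on both pins, -x edge down on the deck, tilted about 0.1 rad; slides under a few N, stays where left.
- hole_left (a point): Centre of the locating hole in the block's +y flange, at the underside: round through hole, 13 mm in diameter, 66 mm from the block's centre along its y, 10 mm deep. It belongs on the left pin.
- hole_right (a point): The same for the hole in the block's -y flange; it belongs on the right pin.
- tip_box: Bystander, loose: pipette-tip box with a clear lid, 84 x 122 x 84 mm high, on the bench beside the shaker at its +y side. Origin: centre of its underside.
- reagent_bottle: Bystander, loose: small squat bottle, 50 mm in diameter, 105 mm high, on the bench at the shaker's -y side. Origin: centre of its underside.
- beaker: Bystander, loose: glass beaker, 68 mm in diameter, 85 mm high, on the bench at the shaker's -y side. Origin: centre of its underside.
- tube_rack: Bystander, loose: rack of capped tubes, 78 x 166 x 74 mm high, on the bench behind the shaker (its +x side). Origin: centre of its underside.
Not all that is in view belongs to the job. Several things have the shape of the block; the one meant has the colours described above.

How it is judged:
By the outcome, as a careful person would: the job done as asked, in the order asked, and still so for the second after the job is handed in, with the robot touching nothing.
It also fails if it takes over 64 s, if anything falls off the work surface, if the arm or the gripper's body presses on something with over 40 N, if the wrist force passes 120 N, or if a joint passes its speed limit or range.

## Working session

There is one attempt and no reset: what is moved stays moved. The work goes in short steps, Python scripts to look and compute and a tool call to move; the robot and the scene stay as the last step left them, time stands still between calls to the robot, and variables do not carry over. Pictures are saved under pics/ and viewed, about 8 in all and at most 12, crops included, and the job is handed in when it is done.

Besides the shell and the picture viewer there is one more tool, called after ">>>" as name([rows], argument=value, ...), one row to a line, values as JSON. apply_moves: Moves the arm, as the interface text tells. Its arguments: {"type":"object","properties":{"offset":{"type":"array","items":{"type":"array","items":{"type":"number"}}},"turn":{"type":"array","items":{"type":"number"}},"gripper":{"type":"number"},"force":{"type":"number"}},"required":["offset","turn"]}

```bash
mkdir -p pics
cat > h.py <<'E'
from rig import *
import numpy as np, cv2
def cap(n,f=None):
    c=capture(n)
    if f: cv2.imwrite('pics/'+f,c['color'][:,:,::-1])
    return c
def ray(c,u,v):
    R=cv2.Rodrigues(np.array(c['rvec'],float))[0];t=np.array(c['tvec'],float).ravel()
    d=R.T@np.array([(u-c['cx'])/c['fx'],(v-c['cy'])/c['fy'],1]);return -R.T@t,d
def onz(c,u,v,z):
    o,d=ray(c,u,v);return o+d*(z-o[2])/d[2]
def pix(c,p):
    return cv2.projectPoints(np.array(p,float).reshape(-1,1,3),np.array(c['rvec'],float),np.array(c['tvec'],float),np.array([[c['fx'],0,c['cx']],[0,c['fy'],c['cy']],[0,0,1.]]),None)[0].reshape(-1,2)
E
python3 - <<'E'
from h import *
a=cap('top','t0.png');b=cap('side','s0.png')
for c in(a,b): print(c['fx'],c['cx'],c['cy'],ray(c,256,192))
s=state();print(s['eef_pos'],s['ee_rot'],s['time'],s['width'])
E
```

```text
392.18499795323004 255.66669662908353 194.03783323280507 (array([0.37139053, 0.06348674, 1.19327812]), array([ 0.14500804,  0.00621859, -0.98942494]))
466.6574084706713 248.64569257405844 192.18444930308823 (array([0.1862479 , 1.06993199, 0.78667102]), array([ 0.24335893, -0.80907308, -0.53518754]))
[ 0.27549545 -0.61564284  0.23041063] [ 1.98939876  0.42662668 -1.9903514 ] 0.1 0.9990338392115401
```

View pics/t0.png

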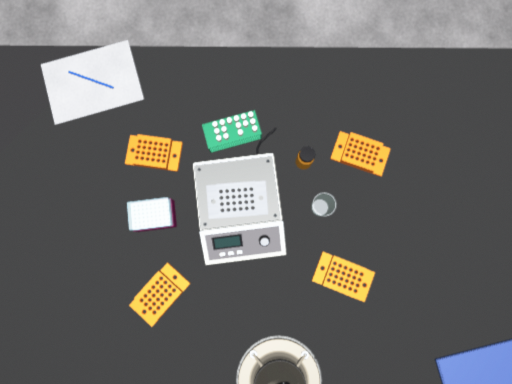

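View pics/s0.png

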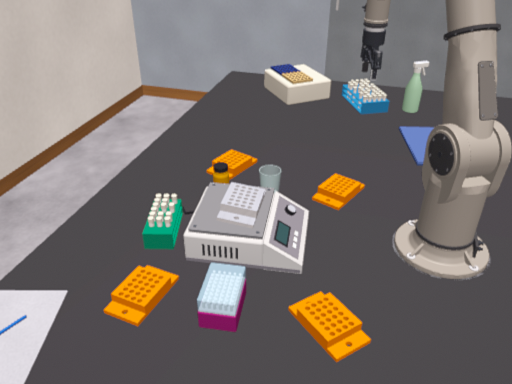

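Top view: the shaker is at about (240,205). Block-shaped candidates are the aluminium one on the deck at (238,200) and four orange ones at (153,152), (361,153), (344,277) and (160,294). I choose the aluminium one, and check it in a close crop.

Run:
```python
from h import *
t=cv2.imread('pics/t0.png')[145:270,185:295];s=cv2.imread('pics/s0.png')[170:275,180:320]
t=cv2.resize(t,None,fx=5,fy=5,interpolation=2)[:600];
cv2.imwrite('pics/t0c.png',t)
cv2.imwrite('pics/s0c.png',cv2.resize(s,None,fx=5.5,fy=5.5,interpolation=2))
```

```text
(no output)
```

View pics/t0c.png

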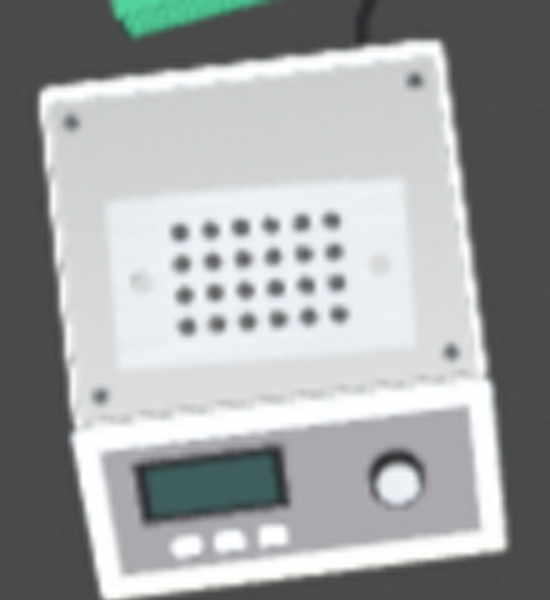

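View pics/s0c.png

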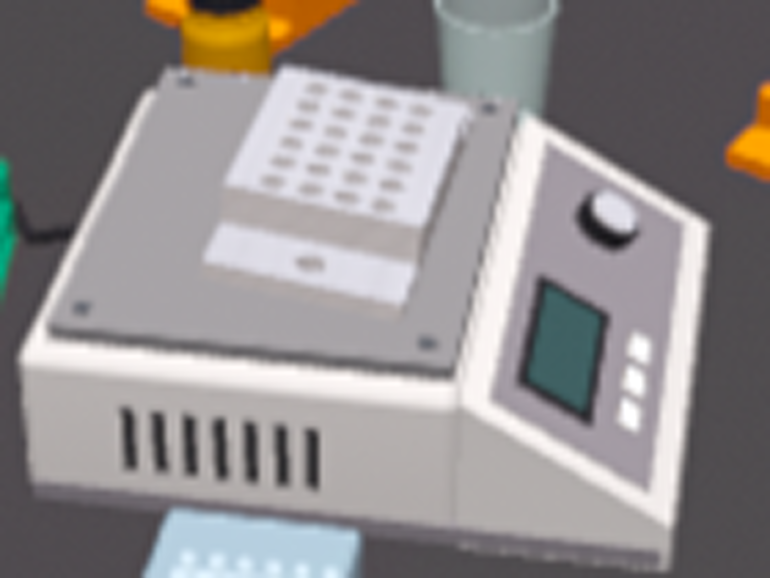

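The crops show a pale aluminium block with 24 wells, flange holes near crop px (141,281) and (380,264), and four deck screws at (71,122), (415,80), (100,397) and (451,352). It is the right block, and none of it is orange. Next I measure it.

```bash
cat > m.py <<'E'
from h import *
def cen(g,u,v,r=4):
    # darkness-weighted centroid near (u,v)
    for _ in range(3):
        x0,y0=int(round(u))-r,int(round(v))-r
        w=g[y0:y0+2*r+1,x0:x0+2*r+1].astype(float);w=np.clip(np.median(w)-4-w,0,None)
        m=cv2.moments(w); 
        if m['m00']<=0: return u,v
        u,v=x0+m['m10']/m['m00'],y0+m['m01']/m['m00']
    return u,v
def deck(c,pts):
    g=cv2.cvtColor(c['color'],cv2.COLOR_RGB2GRAY)
    return np.array([onz(c,*cen(g,u,v,3),.105) for u,v in pts])
E
python3 - <<'E'
from m import *
T=lambda L,s,o:[((a+.5)/s-.5+o[0],(b+.5)/s-.5+o[1]) for a,b in L]
c=cap('top');d=cap('side')
A=deck(c,T([(71,122),(415,80),(451,352),(100,397)],5,(185,145)))
B=deck(d,T([(80,307),(184,80),(490,105),(428,343)],5.5,(180,170)))
for X in(A,B):
    print(X.round(4).tolist(),X.mean(0).round(4),[round(np.linalg.norm(X[i]-X[(i+1)%4]),4) for i in range(4)])
    y=X[0]-X[1]+X[3]-X[2];print('yaw',np.arctan2(-y[0],y[1]))
g=cv2.cvtColor(c['color'],cv2.COLOR_RGB2GRAY)
for z,L in((.120,[(141,281),(380,264)]),(.142,[(180,233),(333,220),(340,315),(187,327)])):
    P=np.array([onz(c,*cen(g,*p,2),z) for p in T(L,5,(185,145))]);print(z,P.round(4).tolist(),P.mean(0).round(4));y=P[0]-P[1];print(np.arctan2(-y[0],y[1]),np.linalg.norm(y))
g=cv2.cvtColor(d['color'],cv2.COLOR_RGB2GRAY)
print('side hole',onz(d,*T([(311,263)],5.5,(180,170))[0],.12))
E
```

```text
[[0.5952, 0.2329, 0.105], [0.621, 0.0386, 0.105], [0.4668, 0.0175, 0.105], [0.4405, 0.2121, 0.105]] [0.5309 0.1253 0.105 ] [np.float64(0.1961), np.float64(0.1556), np.float64(0.1963), np.float64(0.1561)]
yaw 0.13332352228350125
[[0.5954, 0.2342, 0.105], [0.6407, 0.0116, 0.105], [0.4685, 0.0147, 0.105], [0.4412, 0.2111, 0.105]] [0.5365 0.1179 0.105 ] [np.float64(0.2272), np.float64(0.1722), np.float64(0.1983), np.float64(0.1559)]
yaw 0.1714027433510518
0.12 [[0.5039, 0.192, 0.12], [0.5137, 0.057, 0.12]] [0.5088 0.1245 0.12  ]
0.07240827729510228 0.13533257825788256
0.142 [[0.5273, 0.1663, 0.142], [0.5344, 0.0838, 0.142], [0.4834, 0.0795, 0.142], [0.4759, 0.1612, 0.142]] [0.5053 0.1227 0.142 ]
0.08603967419893623 0.082822958267254
side hole [0.50207827 0.1883232  0.12      ]
```

```bash
cat >> m.py <<'E'
D=np.array([.531,.1253]);YAW=.1335
X=np.array([np.cos(YAW),np.sin(YAW)]);Y=np.array([-X[1],X[0]])
def tool():
    s=state();R=cv2.Rodrigues(np.array(s['ee_rot'],float))[0];p=np.array(s['eef_pos'])
    a=np.degrees(np.arctan2(R[1,1],R[0,1])-YAW-np.pi/2);a=(a+90)%180-90
    q=p[:2]-D
    print('t',s['time'],'pos',p.round(4),'deck x,y mm',(1e3*q@X).round(1),(1e3*q@Y).round(1),'jaw yaw err deg',round(a,2),'down',R[:,0].round(3),'F',np.round(s['force'],1),'w',round(s['width'],3))
E
python3 -c "
from m import *
tool()"
```

```text
t 0.2 pos [ 0.2755 -0.6158  0.2307] deck x,y mm -351.8 -700.5 jaw yaw err deg 16.46 down [-0.001  0.001 -1.   ] F [ 0.5 -1.3  0.7] w 0.998
```

>>> apply_moves([
  [4,5,0],
  [4,5,0],
  [4,5,0],
  [4,5,0],
  [4,5,0],
  [0,5,0],
  [0,5,0],
  [0,5,0],
  [0,5,0],
  [0,5,0],
], turn=[0,0,0,0,0,0,0,0,0,0], gripper=0.75)

```text
time: 1.2
eef_pos: [0.4342, -0.1672, 0.2294]
ee_rot: [1.993, 0.411, -1.999]
force: [2.1, -0.3, 0.9]
width: 0.751
```

```bash
python3 -c "
from m import *
tool()"
```

```text
t 1.2 pos [ 0.4342 -0.1672  0.2294] deck x,y mm -134.9 -277.0 jaw yaw err deg 15.74 down [-0.002 -0.003 -1.   ] F [ 2.1 -0.3  0.9] w 0.751
```

>>> apply_moves([
  [0.5,4.7,0],
  [0.4,4.7,0],
  [0,4.7,0],
  [0,4.7,0],
  [-0.2,4.7,0],
  [-0.2,4.6,0],
  [0,0,0],
], turn=[-2.5,-2.5,-2.5,-2.5,-2.5,-2.5,0])

```text
time: 1.9
eef_pos: [0.4363, 0.1319, 0.2312]
ee_rot: [2.149, 0.154, -2.145]
force: [0.5, -0.4, -0.3]
width: 0.751
```

```bash
python3 -c "
from m import *
tool()"
```

```text
t 1.9 pos [0.4363 0.1319 0.2312] deck x,y mm -93.0 19.2 jaw yaw err deg 0.59 down [ 0.002 -0.    -1.   ] F [ 0.5 -0.4 -0.3] w 0.751
```

>>> apply_moves([
  [0.2,-1.9,-2],
  [0,0,-3],
  [0,0,-3],
  [0,0,-2],
  [0,0,0],
], turn=[-0.6,0,0,0,0])

```text
time: 2.4
eef_pos: [0.4389, 0.1134, 0.1295]
ee_rot: [2.156, 0.15, -2.143]
force: [-0.4, -0.2, -0.4]
width: 0.754
```

```bash
python3 -c "
from m import *
tool();c=cap('side');cv2.imwrite('pics/s1.png',cv2.resize(c['color'][130:270,180:320,::-1],None,fx=4.2,fy=4.2,interpolation=2))"
```

```text
t 2.4 pos [0.4389 0.1134 0.1295] deck x,y mm -92.8 0.4 jaw yaw err deg 0.32 down [ 0.006  0.    -1.   ] F [-0.4 -0.2 -0.4] w 0.754
```

View pics/s1.png

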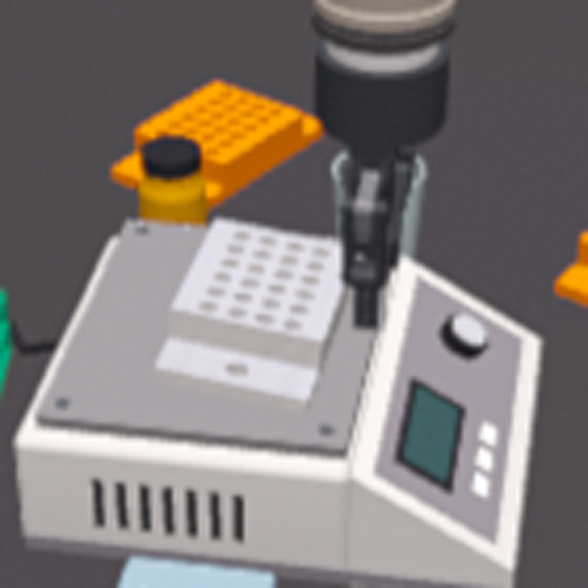

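Side crop: the near fingertip, at crop (365,325), stands beside the block's -x face over the deck edge. The block has not moved.

```bash
python3 -c "
from m import *
c=cap('side')
for z in(.125,.13,.135,.14,.145): print(z,pix(c,[[.434,.1496,z]]))"
```

```text
0.125 [[267.11307374 211.86357738]]
0.13 [[267.14778847 210.20399002]]
0.135 [[267.18266441 208.53669526]]
0.14 [[267.2177027  206.86163927]]
0.145 [[267.25290448 205.17876774]]
```

>>> apply_moves([
  [0,0,-0.6],
  [0,0,-0.5],
  [0,0,0],
], turn=[-0.3,0,0])

```text
time: 2.8
eef_pos: [0.4429, 0.1145, 0.1229]
ee_rot: [2.17, 0.144, -2.137]
force: [0.2, -0.0, 0.5]
width: 0.752
```

```bash
python3 -c "
from m import *
tool()"
```

```text
t 2.8 pos [0.4429 0.1145 0.1229] deck x,y mm -88.7 1.0 jaw yaw err deg -0.06 down [ 0.016  0.003 -1.   ] F [ 0.2 -0.   0.5] w 0.752
```

>>> apply_moves([
  [0.2,0,-0.4],
  [0.2,0,-0.4],
  [0,0,-0.2],
], turn=[0,0,0])

```text
time: 3.1
eef_pos: [0.448, 0.1146, 0.1133]
ee_rot: [2.173, 0.145, -2.134]
force: [-0.1, 0.1, 0.4]
width: 0.751
```

```bash
python3 -c "
from m import *
tool();print(np.round(state()['qpos'],3))"
```

```text
t 3.1 pos [0.448  0.1146 0.1133] deck x,y mm -83.7 0.5 jaw yaw err deg -0.06 down [ 0.018  0.003 -1.   ] F [-0.1  0.1  0.4] w 0.751
[-0.046  0.315 -0.396  2.148  0.195  0.694 -2.012]
```

>>> apply_moves([
  [0.2,0.03,0],
  [0.2,0.03,0],
  [0.2,0.03,0],
  [0.2,0.03,0],
  [0.2,0.03,0],
  [0.2,0.03,0],
  [0.2,0.03,0],
], turn=[0,0,0,0,0,0,0])

```text
time: 3.8
eef_pos: [0.4598, 0.1159, 0.1121]
ee_rot: [2.164, 0.142, -2.141]
force: [-3.7, -1.3, 1.4]
width: 0.751
```

```bash
cat > look.py <<'E'
from m import *
import sys
tool();n=sys.argv[1]
c=cap('top');d=cap('side')
a=cv2.resize(c['color'][145:245,190:290,::-1],(400,400),interpolation=2)
b=cv2.resize(d['color'][170:270,180:280,::-1],(400,400),interpolation=2)
cv2.imwrite('pics/'+n,np.hstack([a,b]))
E
python3 look.py p1.png
```

```text
t 3.8 pos [0.4598 0.1159 0.1121] deck x,y mm -71.9 0.1 jaw yaw err deg -0.05 down [ 0.011  0.    -1.   ] F [-3.7 -1.3  1.4] w 0.751
```

View pics/p1.png

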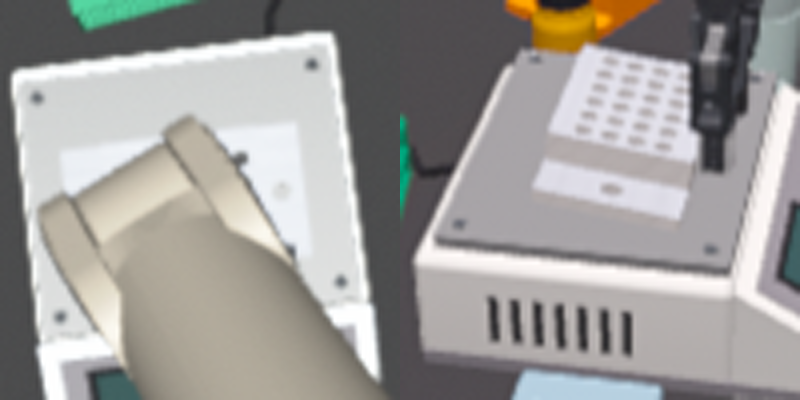

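Picture 6: the fingers touch the block's -x face. The right hole shows at (282,190) in the left panel, and the left hole at (612,188) in the right panel.

```bash
cat >> m.py <<'E'
def fr(p): q=p[:2]-D; return (1e3*q@X).round(1),(1e3*q@Y).round(1)
def holes(c,d,pr,pl,z):  # crop px in 4x panels of look.py
    gc,gd=[cv2.cvtColor(i['color'],cv2.COLOR_RGB2GRAY) for i in(c,d)]
    a=((pr[0]+.5)/4-.5+190,(pr[1]+.5)/4-.5+145);b=((pl[0]+.5)/4-.5+180,(pl[1]+.5)/4-.5+170)
    print('right',fr(onz(c,*a,z)),'left',fr(onz(d,*b,z)),'aims x 0, y -66/66')
E
python3 -c "
from m import *
c=cap('top');d=cap('side');holes(c,d,(282,190),(212,188),.12)
d['color'];print('before: right',fr(np.array([.5137,.057])),'left',fr(np.array([.5039,.192])),'left side',fr(np.array([.5021,.1883])))"
```

```text
right (np.float64(-11.4), np.float64(-65.5)) left (np.float64(-11.1), np.float64(64.5)) aims x 0, y -66/66
before: right (np.float64(-26.2), np.float64(-65.4)) left (np.float64(-18.0), np.float64(69.7)) left side (np.float64(-20.3), np.float64(66.3))
```

>>> apply_moves([
  [0.2,0.03,0.02],
  [0.2,0.03,0.02],
  [0.2,0.03,0.02],
  [0.2,0.03,0.02],
], turn=[0,0,0,0])

```text
time: 4.4
eef_pos: [0.4699, 0.1175, 0.1134]
ee_rot: [2.169, 0.143, -2.137]
force: [0.5, 0.4, 0.3]
width: 0.747
```

```bash
python3 -c "
from m import *
tool()"
```

```text
t 4.4 pos [0.4699 0.1175 0.1134] deck x,y mm -61.6 0.4 jaw yaw err deg -0.06 down [ 0.014  0.001 -1.   ] F [0.5 0.4 0.3] w 0.747
```

```bash
python3 look.py p2.png
```

```text
t 4.4 pos [0.4699 0.1175 0.1134] deck x,y mm -61.6 0.4 jaw yaw err deg -0.06 down [ 0.014  0.001 -1.   ] F [0.5 0.4 0.3] w 0.747
```

View pics/p2.png

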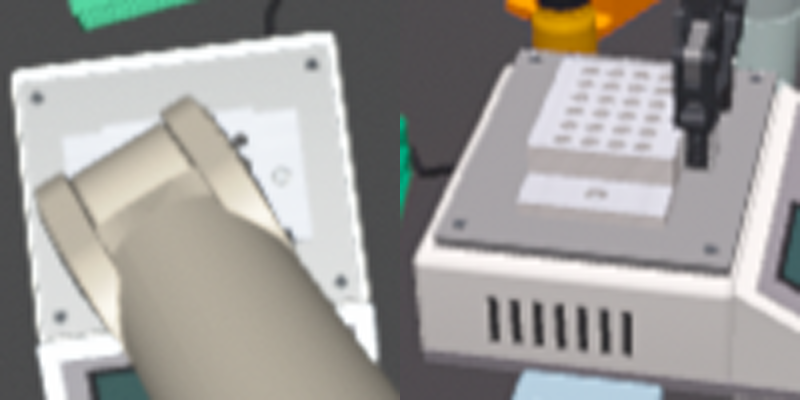

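Picture 7: both holes now show the steel pin inside as a ring at (281,175) left panel and (596,194) right panel, and the flange lies flat. I will check it with a gentle push against the pins.

>>> apply_moves([
  [0.1,0.01,0],
  [0.1,0.01,0],
  [0.1,0.01,0],
], turn=[0,0,0])

```text
time: 4.8
eef_pos: [0.4733, 0.118, 0.1136]
ee_rot: [2.169, 0.144, -2.137]
force: [-1.8, -0.6, 1.5]
width: 0.751
```

```bash
python3 -c "
from m import *
tool()"
```

```text
t 4.8 pos [0.4733 0.118  0.1136] deck x,y mm -58.1 0.4 jaw yaw err deg -0.06 down [ 0.015  0.002 -1.   ] F [-1.8 -0.6  1.5] w 0.751
```

>>> apply_moves([
  [0.08,0.01,0],
  [0.08,0.01,0],
], turn=[0,0])

```text
time: 5.0
eef_pos: [0.474, 0.118, 0.1133]
ee_rot: [2.167, 0.143, -2.139]
force: [-1.5, 0.3, 0.3]
width: 0.746
```

```bash
python3 -c "
from m import *
tool()"
```

```text
t 5.0 pos [0.474  0.118  0.1133] deck x,y mm -57.4 0.4 jaw yaw err deg -0.06 down [ 0.013  0.001 -1.   ] F [-1.5  0.3  0.3] w 0.746
```

>>> apply_moves([
  [0.1,0.01,0],
  [0.1,0.01,0],
], turn=[0,0])

```text
time: 5.2
eef_pos: [0.4755, 0.1181, 0.1131]
ee_rot: [2.165, 0.143, -2.14]
force: [-3.2, -0.3, 2.2]
width: 0.751
```

```bash
python3 -c "
from m import *
tool()"
```

```text
t 5.2 pos [0.4755 0.1181 0.1131] deck x,y mm -56.0 0.2 jaw yaw err deg -0.05 down [ 0.012  0.    -1.   ] F [-3.2 -0.3  2.2] w 0.751
```

Back off and look with the view clear.

>>> apply_moves([
  [-0.5,-0.07,0],
  [-0.5,-0.07,0],
  [0,0,2],
  [0,0,4],
  [0,0,4],
  [0,-4,0],
  [0,-4.5,0],
  [0,-4.5,0],
  [0,-4.5,0],
  [0,-4.5,0],
], turn=[0,0,0,0,0,0,0,0,0,0])

```text
time: 6.2
eef_pos: [0.4644, -0.1027, 0.2197]
ee_rot: [2.17, 0.162, -2.12]
force: [0.7, -0.3, -0.3]
width: 0.75
```

>>> apply_moves([
  [0.3,-4,1],
  [0.5,-4,0],
  [0,0,0],
], turn=[0,0,0])

```text
time: 6.5
eef_pos: [0.4703, -0.1932, 0.2306]
ee_rot: [2.175, 0.147, -2.121]
force: [0.9, 0.6, 0.2]
width: 0.752
```

```bash
python3 look.py p3.png
```

```text
t 6.5 pos [ 0.4703 -0.1932  0.2306] deck x,y mm -102.6 -307.6 jaw yaw err deg 0.31 down [ 0.025 -0.001 -1.   ] F [0.9 0.6 0.2] w 0.752
```

View pics/p3.png

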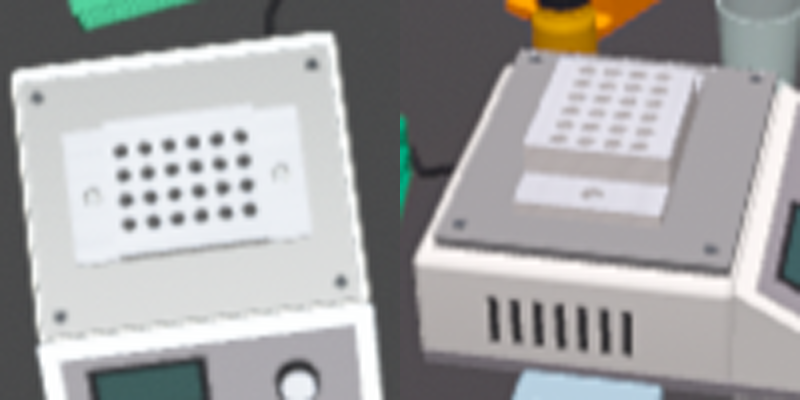

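Picture 8: the block is centred and square, with rings at (92,196) and (281,172) and a shadow line along its -x face. I measure it to rule out an overshoot or leftover tilt.

Run:
```python
from m import *
c=cap('top');d=cap('side')
g=cv2.cvtColor(c['color'],cv2.COLOR_RGB2GRAY)
T=lambda L,o:[((a+.5)/4-.5+o[0],(b+.5)/4-.5+o[1]) for a,b in L]
W=np.array([onz(c,*cen(g,*p,2),.137) for p in T([(121,151),(240,136),(249,209),(129,224)],(190,145))])
print('wells',[fr(p) for p in W],'mean',fr(W.mean(0)))
S=T([(189,176),(270,192)],(180,170))
y=W[0]-W[1]+W[3]-W[2];print('yaw',np.arctan2(-y[0],y[1])-YAW)
print('holes top',[fr(onz(c,*p,.115)) for p in T([(92,196),(281,172)],(190,145))],'side L',fr(onz(d,*T([(194,193)],(180,170))[0],.115)))
# predicted outline points, seated, in the 4x panels
w=lambda x,y,z:[*(D+x*X+y*Y),z]
P=[w(sx*.046,.082,z) for sx in(-1,1) for z in(.105,.115)]+[w(sx*.046,.052,.137) for sx in(-1,1)]
q=pix(d,P);print('side pred',((q-[180,170]+.5)*4-.5+[400,0]).round(0).tolist())
P=[w(sx*.046,sy*.082,.115) for sx in(-1,1) for sy in(1,-1)]
q=pix(c,P);print('top pred',((q-[190,145]+.5)*4-.5).round(0).tolist())
v=cv2.resize(d['color'][190:235,205:260,::-1],None,fx=14,fy=13,interpolation=cv2.INTER_CUBIC)
for p in pix(d,[w(sx*.046,.082,z) for sx in(-1,1) for z in(.105,.115)]+[w(sx*.046,.052,.137) for sx in(-1,1)]):
    cv2.circle(v,(int((p[0]-205+.5)*14),int((p[1]-190+.5)*13)),4,(0,0,255),1)
cv2.imwrite('pics/z.png',v[:600])
```

```text
wells [(np.float64(26.5), np.float64(40.7)), (np.float64(26.4), np.float64(-41.6)), (np.float64(-24.3), np.float64(-41.5)), (np.float64(-24.3), np.float64(40.7))] mean (np.float64(1.1), np.float64(-0.4))
yaw -0.000802002322407458
holes top [(np.float64(1.5), np.float64(65.8)), (np.float64(2.0), np.float64(-66.6))] side L (np.float64(0.3), np.float64(64.7))
side pred [[663.0, 230.0], [663.0, 217.0], [516.0, 215.0], [515.0, 202.0], [671.0, 159.0], [525.0, 145.0]]
top pred [[76.0, 267.0], [312.0, 237.0], [62.0, 136.0], [295.0, 108.0]]
```

View pics/z.png

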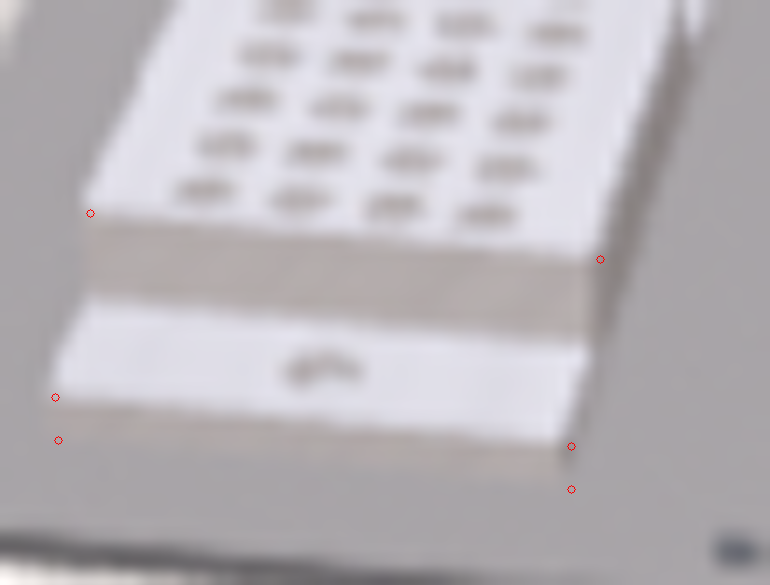

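Picture 9: the seated-pose corners projected into the view match the flange's and body's top corners to about half a pixel at both ends. So the block is level and at the right height. The lower flange edge looks a few mm higher than predicted at the -x end, but contrast there is weak. I run a bystander check, then hand in.

Run:
```python
from m import *
c=cap('top')['color'];o=cv2.imread('pics/t0.png')[:,:,::-1]
e=cv2.absdiff(c,o).max(2)
for n,(u,v,r) in dict(rack=(232,131,32),tipbox=(152,214,26),bottle=(307,158,13),beaker=(323,205,14)).items():
    print(n,int((e[v-r:v+r,u-r:u+r]>40).sum()))
s=state();print(s['time'],s['force']);print(hand_in())
```

```text
rack 0
tipbox 0
bottle 0
beaker 0
6.75 [0.11090145 0.93609506 0.63176545]
the job is handed in; nothing more can be done
None
```

The block is seated on both pins and the job is handed in, at 6.75 s on the robot's clock. I pushed its -x face with the two part-open fingertips held square to the deck. That took out the skew and slid it about 22 mm until both holes dropped over the pins. The arm then backed off and moved well clear.

**Last checks**
- **Position:** the wells put the block's centre about 1 mm from the deck's centre, with a yaw error under 0.001 rad. The two holes measured within 2 mm of the pins, about the calibration limit.
- **Flatness:** the top corners of the flange and body matched the seated pose to about half a pixel at both ends, so it lies level and at the right height.
- **Bystanders:** the top view showed no change around the tip box, bottle, beaker or tube rack.
- **Forces:** readings taken after each move stayed under about 5 N.

**Not confirmed**
- **Lower flange edge:** in the last close crop, the edge at the -x end looked a few mm higher than predicted. I put that down to weak contrast there, because the top edges agreed.
- **Push against the pins:** I meant to feel a hard stop but ended the push at about 3 N, so the seating rests on the pictures and measurements alone.
- **Deck screw:** one of the four found in the side view was a bad detection. I took the deck pose from the top view, and the other three side-view points agreed with it to about 3 mm.

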